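# Load the chip tray magazine in order

## Task

Load the chip tray magazine for the placement machine: the black tray goes in first at the bottom, the blue tray on it and the yellow tray on top, each lying flat, pockets up, with its cut corner at the magazine's red key post; then set the steel follower weight upright on the stack. Leave the green tray, the solder spool and the jar of screws standing where they are.

Things in the scene. Friction and masses are not known exactly. Their poses are not given: they have to be found in the camera images.
- magazine: magazine, fixed on the 2 mm brown mat; base plate 104x104x8 mm, floor of the 60x60 mm well at z = 8 mm. Origin: well centre, underside of base; z up, x, y along the sides. Red key post (58 mm high) fills the (-x, -y) corner at 45 deg: a tray enters only with its x, y axes along these. 3 dark corner posts, flared 5 mm from z = 48 to 59 mm; the middle 36 mm of each side is open down to the base for fingers
- tray_black: black chip tray with brass-coloured chips in its pockets, 56x56 mm, 16 mm high, flat, pockets up. Origin: centre of the square at the underside; z up, x, y along the sides; the corner at (-x, -y) is cut off at 45 deg, 16 mm off each side. 30 to 65 g; grip across two opposite sides. Trays stack flat, 16 mm each.
- tray_blue: blue chip tray with black chips in its pockets, 56x56 mm, 16 mm high, flat, pockets up. Origin: centre of the square at the underside; z up, x, y along the sides; the corner at (-x, -y) is cut off at 45 deg, 16 mm off each side. 30 to 65 g; grip across two opposite sides. Trays stack flat, 16 mm each.
- tray_yellow: yellow chip tray with black chips in its pockets, 56x56 mm, 16 mm high, flat, pockets up. Origin: centre of the square at the underside; z up, x, y along the sides; the corner at (-x, -y) is cut off at 45 deg, 16 mm off each side. 30 to 65 g; grip across two opposite sides. Trays stack flat, 16 mm each.
- tray_green: green chip tray with black chips in its pockets, 56x56 mm, 16 mm high, flat, pockets up. Origin: centre of the square at the underside; z up, x, y along the sides; the corner at (-x, -y) is cut off at 45 deg, 16 mm off each side. 30 to 65 g; grip across two opposite sides. Trays stack flat, 16 mm each. Not wanted in the magazine: it stays where it is.
- weight: follower weight: round steel disc 54 mm across and 10 mm thick with an upright brass grip, 18 mm in diameter, standing on its centre from z = 10 to z = 44 mm. Origin: centre of the disc's underside, z up along the grip. 180 to 270 g. It may have any turn about z.
- solder_spool: spool of white solder wire with a blue label on its end, 55 mm in diameter and 45 mm high, standing on its flange in the front row of things; origin at the centre of its underside, z up. Loose bystander, to be left standing where it is.
- jar_screws: clear jar of screws with a black lid, 48 mm in diameter and 58 mm high, in the front row of things; origin at the centre of its underside, z up. Loose bystander, to be left standing where it is.
Mind the look-alikes: they are no part of the job. What is shaped like the weight but purple is not meant.

How it is judged:
By the outcome, as a careful person would: the job done as asked, in the order asked, and still so for the second after the job is handed in, with the robot touching nothing.
It also fails if it takes over 101 s, if anything falls off the work surface, if the arm or the gripper's body presses on something with over 40 N, if the wrist force passes 120 N, or if a joint passes its speed limit or range.

## Robot

A 6-joint arm with a two-finger parallel gripper is mounted at the origin on a cart in front of the work surface, level with it; the furniture and walls round the work are solid. World frame = base frame: x ahead of the robot, y to its left, z up, the work surface at z = 0. Lengths are in m, angles in rad, forces in N, time in s.
With the tool pointing down it reaches from about 0.275 to 1 m from the base axis. Payload 8.4 kg.
Tool frame: the origin (TCP) lies on the centre line of the jaws, within the pads' length; the fingertips stand 17 mm ahead of it and the grasp point (between the pads) lies 2 mm behind it (bot.tcp_to_tips is the y of the fingertips in the tool frame, in m); y points along the fingers, z is the direction in which the jaws open and shut, and the axes are right-handed (so a half turn about y gives the same grasp; the last joint's range is limited). The gripper opens to 85 mm and grips with 20 to 120 N. Pads are 22 mm wide; open, the fingers measure 114 mm over their backs; the gripper's body (76 mm by 85 mm) begins 54 mm behind the grasp point. The pads swing forward as they close: fully open they stand 13 mm farther back than shut.
Start: joints at [-1.276, 0.353, 1.633, -0, 1.155, -0.002], TCP at [0.183, -0.598, 0.217] pointing down, gripper open.
Joint ranges: [-2.63, 2.63], [-0.92, 2.1], [0.06, 2.66], [-1.3, 4.44], [0, 2.69], [-3.02, 3.02]. Speed limits (rad/s): [2.22, 2.22, 2.79, 3.14, 3.14, 3.14].

## Interface

Orientations are given as a unit quaternion [x, y, z, w].
In Python, from workcell import bot, hand, kinematics, get_obs, vision, hand_in gives the robot as it stands. The module is installed in compiled form; this text tells all that it offers. Calls block until the motion is done:
- bot.reach(position, orientation): joint-space move of the TCP to a pose.
- bot.servo_line(position, ori=None, velocity=0.15): straight line of the TCP; ori=None keeps the orientation; velocity is the mean speed in m/s.
- bot.goto_joints(angles): joint-space move.
- hand.move_gripper(opening, strength=None): finger opening in m; strength is the grip in N (None keeps the last); returns when the fingers have stopped.
- bot.dwell(seconds).
- kinematics.solve_ik(position, orientation): joint angles nearest the present ones, or None.
- get_obs(): the state.
- vision.read_camera(name): name is "side" or "top" or "wrist"; returns a dict with "frame" (480x640x3 uint8, red, green, blue), "intrinsics" (3x3 intrinsics, pixels), "view" (4x4, takes a point from world to camera coordinates). Camera axes: x right, y down, z forward; pixel columns grow to the right and rows downward; lengths in m; the calibration is good to about 2 mm. A picture is of the moment at which its call begins. There is no depth.
A pose or a line that the arm cannot do raises bot.IKError and nothing moves.
- hand_in(): hands the job in, once; it reports no verdict.
The state is a dict: "time_s": time; "joint_pos": joint angles; "joint_vel": joint speeds; "joint_efforts": joint torques, N m; "position": TCP position; "orientation": TCP orientation; "wrist_force": force on the tool from outside, world axes, zero at the start; "ft_torque": the same for the moment, N m; "gripper_width": finger opening in m.
Only numpy, scipy, OpenCV 4.12 (cv2) and the standard library are available. Lean on these libraries where they do the work, as an engineer would, in place of code of your own. Each camera call takes 0.05 s, during which the arm holds its last target. There are 200 camera calls.

## Working session

There is one attempt and no reset: what is moved stays moved. The work goes in short steps, each a Python script; the robot and the scene stay as the last script left them, time stands still between calls to the robot, and variables do not carry over. Pictures are saved under pics/ and viewed, about 12 in all and at most 16, crops included, and the job is handed in when it is done.

```bash
ls; mkdir -p pics
python3 - <<'E'
from workcell import bot,vision,get_obs
import cv2,numpy as np
for n in("top","side"):
    c=vision.read_camera(n);cv2.imwrite(f"pics/{n}0.png",c["frame"][:,:,::-1])
    print(n,c["intrinsics"].tolist(),np.round(c["view"],4).tolist())
o=get_obs();print(o["time_s"],o["orientation"],o["gripper_width"],bot.tcp_to_tips)
E
```

```text
pics
top [[442.2898350384505, 0.0, 310.7363749894568], [0.0, 442.2898350384505, 236.18066236665604], [0.0, 0.0, 1.0]] [[0.0039, -1.0, -0.0069, 0.0003], [-0.9945, -0.0031, -0.1049, 0.5658], [0.1049, 0.0072, -0.9945, 1.1051], [0.0, 0.0, 0.0, 1.0]]
side [[484.950516145351, 0.0, 316.3839782210807], [0.0, 484.950516145351, 241.67811795142782], [0.0, 0.0, 1.0]] [[-0.942, -0.3353, -0.0129, 0.4984], [-0.2093, 0.6171, -0.7585, 0.1708], [0.2623, -0.7118, -0.6515, 1.1269], [0.0, 0.0, 0.0, 1.0]]
0.1 [-0.10460615  0.69976321 -0.69890733  0.10448704] 0.08533415974931842 0.017
```

View pics/top0.png

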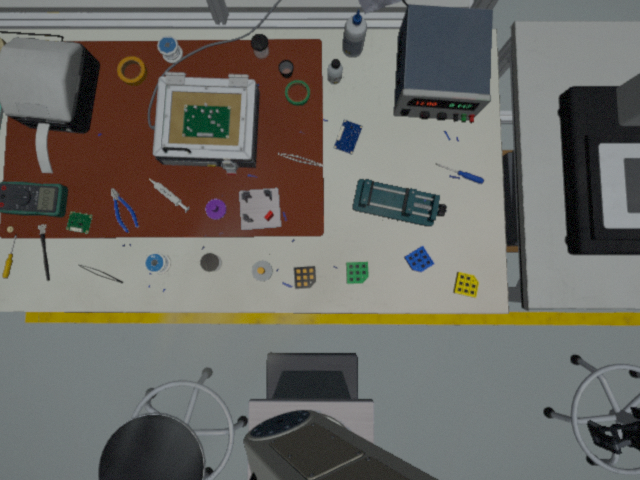

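View pics/side0.png

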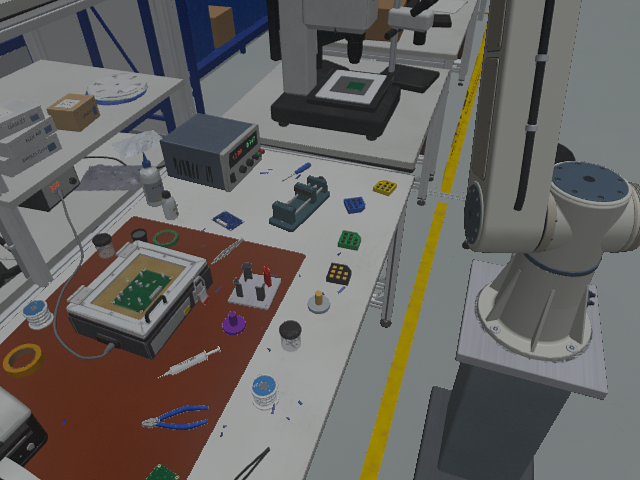

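Top view:
- Magazine at about (260,209).
- Weight look-alikes: the grey disc with a brass grip at (262,270) fits the description. The purple one at (215,209) doesn't.
- Trays: black at (305,277), green at (357,272), blue at (419,259), yellow at (466,284).
- Bystanders: jar at (210,262), spool at (155,263).

Next I'll take closer views with the wrist camera.

```bash
cat > h.py <<'E'
from workcell import bot,hand,kinematics,get_obs,vision,hand_in
import numpy as np,cv2
from scipy.spatial.transform import Rotation as R
def down(a):
    z=np.array([np.cos(a),np.sin(a),0]);y=np.array([0,0,-1.])
    return R.from_matrix(np.c_[np.cross(y,z),y,z]).as_quat()
def ray(c,uv,z):
    K,V=np.array(c["intrinsics"]),np.array(c["view"]);Rm,t=V[:3,:3],V[:3,3]
    p=np.c_[np.reshape(uv,(-1,2)),np.ones(np.size(uv)//2)]
    d=p@np.linalg.inv(K).T@Rm;o=-Rm.T@t
    return (o+d*((z-o[2])/d[:,2])[:,None])[:,:2]
def shot(n,f):
    c=vision.read_camera(n);cv2.imwrite(f"pics/{f}.png",c["frame"][:,:,::-1])
    np.savez(f"pics/{f}.npz",**c);return c
def load(f): return dict(np.load(f"pics/{f}.npz"))
E
python3 - <<'E'
from h import *
c=vision.read_camera("top")
for n,p,z in[("mag",(260,209),.01),("wt",(262,270),.02),("blk",(305,277),.016),("grn",(357,272),.016),("blu",(419,259),.016),("yel",(466,284),.016)]: print(n,ray(c,p,z).round(3))
bot.reach([.38,-.28,.33],down(-.65))
c=shot("wrist","w1");o=-c["view"][:3,:3].T@c["view"][:3,3];print(o,c["view"][2,:3],get_obs()["joint_pos"])
bot.reach([.42,.05,.36],down(0))
c=shot("wrist","w2");o=-c["view"][:3,:3].T@c["view"][:3,3];print(o,c["view"][2,:3],get_obs()["joint_pos"],get_obs()["time_s"])
cv2.imwrite("pics/w12.png",cv2.resize(np.vstack([cv2.imread("pics/w1.png"),cv2.imread("pics/w2.png")]),(400,600),interpolation=3))
E
```

```text
mag [[0.639 0.136]]
wt [[0.479 0.127]]
blk [[0.462 0.017]]
grn [[ 0.475 -0.117]]
blu [[ 0.509 -0.277]]
yel [[ 0.445 -0.396]]
[ 0.42911988 -0.21690291  0.48439542] [-0.1890581  -0.24914526 -0.9498335 ] [-6.39662001e-01  1.19757852e-02  1.80216013e+00 -2.70734001e-04
  1.32804983e+00  1.18174301e-02]
[0.42089746 0.1294679  0.51452946] [ 4.77575520e-04 -3.13215391e-01 -9.49681995e-01] [ 1.12958095e-01 -9.44115889e-02  1.83913633e+00 -3.86069344e-04
  1.39717489e+00  1.14831907e-01] 2.9667
```

View pics/w1.png

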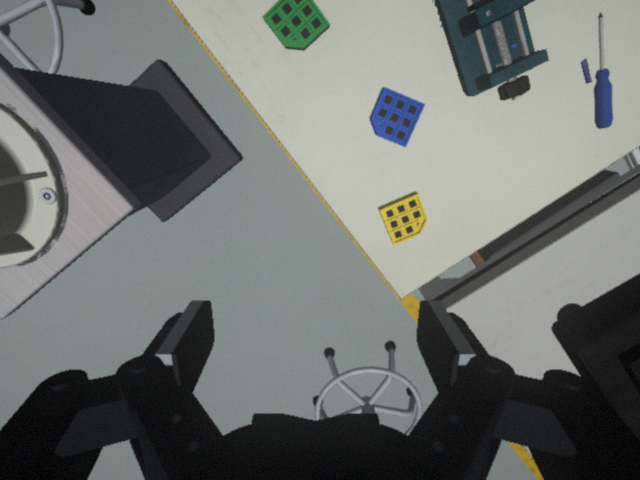

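View pics/w2.png

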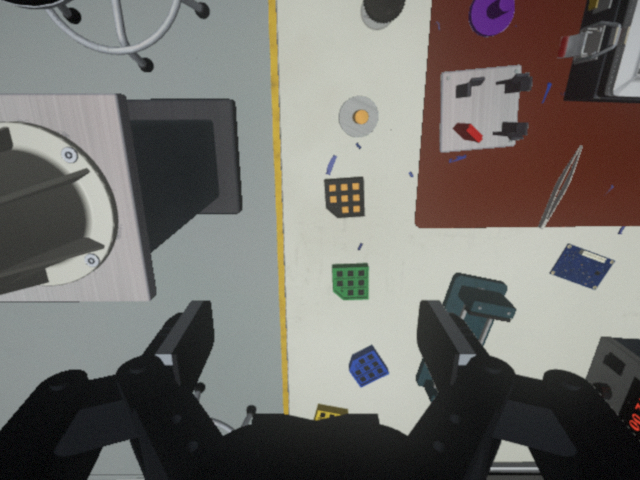

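Wrist views: in w2 the black tray is at (345,197) with brass chips and its cut at lower left. The magazine is at (482,108) with the red post at lower left (468,132), and the weight is at (358,117). In w1 blue is at (397,116) and yellow at (403,217). Next come near-overhead looks, measured with masks.

```bash
cat >> h.py <<'E'
def look(P,a,h,f,d=.07):
    xt=R.from_quat(down(a)).apply([1,0,0])
    bot.reach([P[0]+d*xt[0],P[1]+d*xt[1],h],down(a));bot.dwell(.15)
    return shot("wrist",f)
def mask(c,k):
    H,S,V=[x.astype(int) for x in cv2.split(cv2.cvtColor(c["frame"],cv2.COLOR_RGB2HSV))]
    m={"black":(V<95),"blue":(abs(H-112)<14)&(S>110)|(V<50),"yellow":(abs(H-26)<9)&(S>110)|(V<50),
       "red":((H<6)|(H>174))&(S>170)&(V>110),"plate":(S<60)&(V>95),"brass":(abs(H-17)<10)&(S>110)&(V>100)}[k]
    return cv2.morphologyEx(m.astype(np.uint8),cv2.MORPH_OPEN,np.ones((3,3)))
def blob(c,k,P,z):
    cs=cv2.findContours(mask(c,k),cv2.RETR_EXTERNAL,cv2.CHAIN_APPROX_NONE)[0]
    cs=[q for q in cs if cv2.contourArea(q)>150]
    q=min(cs,key=lambda q:np.linalg.norm(ray(c,q.reshape(-1,2).astype(float),z).mean(0)-P))
    return ray(c,q.reshape(-1,2).astype(float),z)
def rect(p,cut=None):
    "centre, yaw (cut corner at -x,-y), sizes mm"
    h=cv2.convexHull((p*1e4).astype(np.float32));(x,y),s,_=cv2.minAreaRect(h)
    b=cv2.boxPoints(cv2.minAreaRect(h))/1e4;C=np.array([x,y])/1e4
    if cut is None:
        D=[np.min(np.linalg.norm(h[:,0]/1e4-q,axis=1)) for q in b];cut=b[int(np.argmax(D))]
    i=int(np.argmin(np.linalg.norm(b-cut,axis=1)));v=b[i]-C
    return C,(np.arctan2(*v[::-1])+3*np.pi/4+np.pi)%(2*np.pi)-np.pi,np.array(s)/10
E
python3 - <<'E'
from h import *
P0=dict(mag=(.639,.136),wt=(.479,.127),blk=(.462,.017))
def tryp(n,f):
    try: print(n,*[np.round(v,4) for v in f()])
    except Exception as e: print(n,repr(e))
cm=look(P0["mag"],0,.24,"mag");r=blob(cm,"red",P0["mag"],.06).mean(0)
tryp("mag",lambda:rect(blob(cm,"plate",P0["mag"],.010),r));print("red",r)
cw=look((.47,.075),0,.22,"wb",.085)
tryp("blk",lambda:rect(blob(cw,"black",P0["blk"],.016)))
tryp("wt",lambda:rect(blob(cw,"brass",P0["wt"],.044)))
print(get_obs()["time_s"])
cv2.imwrite("pics/mw.png",cv2.resize(np.vstack([cm["frame"][:300],cw["frame"][:300]]),None,fx=1,fy=1)[:,:,::-1])
E
```

```text
Traceback (most recent call last):
  File "h.py", line 28, in blob
    q=min(cs,key=lambda q:np.linalg.norm(ray(c,q.reshape(-1,2).astype(float),z).mean(0)-P))
ValueError: min() iterable argument is empty
```

Run:
```python
from h import *
cm=load("mag")
cw=look((.47,.075),0,.22,"wb",.085)
print(get_obs()["time_s"])
cv2.imwrite("pics/mw.png",np.vstack([cm["frame"][:300],cw["frame"][:300]])[:,:,::-1])
for n,k,z,P in(("wt","brass",.044,(.479,.127)),("blk","black",.016,(.462,.017))):
    try: print(n,*[np.round(v,4) for v in rect(blob(cw,k,P,z))])
    except Exception as e: print(n,repr(e))
```

```text
5.125
wt [0.4796 0.1276] 1.5536 [15.872  16.4696]
blk [0.4632 0.0173] 0.0838 [54.2908 55.6713]
```

View pics/mw.png

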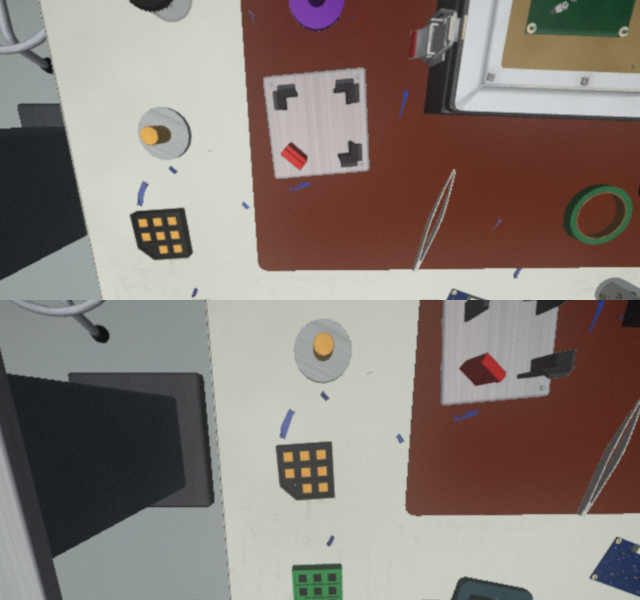

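Upper picture (mag): plate corners at about (264,78), (367,69), (369,171), (275,178), with the red post at (294,156), lower left, i.e. (-x,-y). Lower picture: weight grip at (323,345), steel disc with brass grip confirmed. Black tray at (306,471) with brass chips, cut at lower left.

```bash
sed -i 's/>150\]/>50]/' h.py
python3 - <<'E'
from h import *
cm=load("mag");P=(.639,.136)
r=blob(cm,"red",P,.06).mean(0);p=blob(cm,"plate",P,.010);C,y,s=rect(p,r);print(r,C,y,s)
# independent: post tops (dark) at z=.061
m=mask(cm,"black");cs=cv2.findContours(m,cv2.RETR_EXTERNAL,cv2.CHAIN_APPROX_NONE)[0]
u=np.array([[np.cos(y),np.sin(y)],[-np.sin(y),np.cos(y)]])
for q in cs:
    w=ray(cm,q.reshape(-1,2).astype(float),.061)
    if cv2.contourArea(q)>40 and np.linalg.norm(w.mean(0)-C)<.07:
        l=(w-C)@u.T*1e3;print("post",l.min(0).round(1),l.max(0).round(1))
print(ray(load("wb"),[(323,45)],.044),"cam",-cm["view"][:3,:3].T@cm["view"][:3,3])
E
```

```text
[0.62299251 0.10734544] [0.64285928 0.13687914] 0.08827522206263971 [103.7392334  103.69783936]
post [ 16.1 -37.2] [ 37.4 -14.9]
post [-37.3  17.6] [-17.   37.4]
post [16.3 17.7] [37.4 37.6]
[[0.47923782 0.12696165]] cam [0.63902104 0.14605342 0.39647518]
```

Run:
```python
from h import *
C=np.array([.4632,.0173]);a=.084
bot.reach([*C,.08],down(a));hand.move_gripper(.066);print(bot.tcp_to_tips)
bot.servo_line([*C,.022],velocity=.1)
for z in(.020,.018,.016,.014,.012):
    bot.servo_line([*C,z],velocity=.03);f=get_obs()["wrist_force"];print(z,f.round(2) if hasattr(f,"round") else f)
    if abs(f[2])>1.5: break
if abs(f[2])>1.5: z+=.002; bot.servo_line([*C,z],velocity=.03)
shot("side","s1");
o=get_obs();print(o["position"],o["time_s"],o["gripper_width"])
c=cv2.imread("pics/s1.png")[190:340,250:450];cv2.imwrite("pics/s1c.png",cv2.resize(c,None,fx=4,fy=4,interpolation=2))
```

```text
0.017
0.02 [0.24 0.02 0.04]
0.018 [-0.45  0.79 -0.13]
0.016 [ 0.1  -0.74 -0.15]
0.014 [-0.69  0.88  0.36]
0.012 [ 0.06  0.31 -0.05]
[0.46312354 0.01729828 0.01191558] 8.1167 0.06593116955947843
```

View pics/s1c.png

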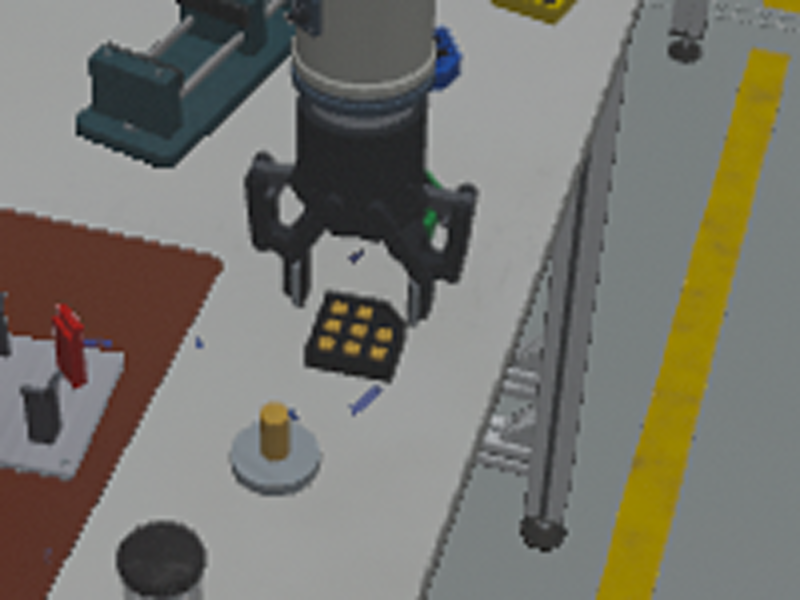

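Side crop: the fingers straddle the black tray, tips near the table at (297,300) and (420,315), with no contact force. Grip and lift.

Run:
```python
from h import *
C=np.array([.4632,.0173]);a=.084
bot.servo_line([*C,.014],velocity=.05)
hand.move_gripper(.045,30);print(get_obs()["gripper_width"],get_obs()["wrist_force"])
bot.servo_line([*C,.10],velocity=.15);print(get_obs()["gripper_width"],get_obs()["wrist_force"])
M=[.6429,.1369];bot.reach([*M,.10],down(.0883))
print(get_obs()["position"],get_obs()["time_s"])
shot("wrist","g1");shot("side","s2")
c=cv2.imread("pics/s2.png")[170:320,180:330];c=cv2.resize(c,(400,400),interpolation=2)
cv2.imwrite("pics/g1s.png",np.hstack([c,cv2.resize(cv2.imread("pics/g1.png")[80:],(400,400)) if 0 else cv2.imread("pics/g1.png")[80:,120:520]]))
```

```text
0.04508533575776974 [ 0.11504338 -0.01589949  0.66643489]
0.04472427670063599 [ 0.30694013 -0.70710298 -0.56452973]
[0.64121881 0.13613185 0.09876419] 10.3
```

View pics/g1s.png

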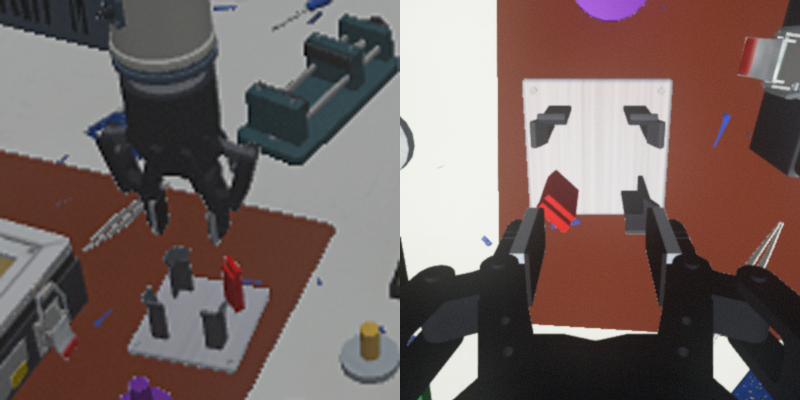

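The gripper is empty (width 45 mm, fingers shut on nothing), so the black tray was missed. I'll triangulate the fingertips to see why.

Run:
```python
from h import *
s=load("s2");g=load("g1")
def tri(u,v):
    A=[]
    for c,p in((s,u),(g,v)):
        M=c["intrinsics"]@c["view"][:3];A+= [p[0]*M[2]-M[0],p[1]*M[2]-M[1]]
    X=np.linalg.svd(np.array(A))[2][-1];return X[:3]/X[3]
# magazine-side finger (low x = right in side view)
print(tri((260.6,260),(255,295)),tri((238.1,257),(375,295)))
print(get_obs()["position"],R.from_quat(get_obs()["orientation"]).as_matrix().round(3).tolist(),get_obs()["gripper_width"])
t=vision.read_camera("top");np.savez("pics/t1.npz",**t)
for P in((.4632,.0173,.016),(.6429,.1369,.01)):
    for c,n in((s,"side"),(t,"top")):
        q=c["intrinsics"]@(c["view"]@[*P,1])[:3];print(n,q[:2]/q[2])
im=cv2.resize(s["frame"][170:310,240:400],None,fx=5,fy=5,interpolation=2)[:,:,::-1]
cv2.imwrite("pics/s2c.png",im[:600])
```

```text
[0.61489331 0.13805419 0.11213643] [0.66946241 0.14305531 0.11019825]
[0.64138752 0.13573082 0.09958871] [[0.087, -0.002, 0.996], [-0.996, -0.001, 0.087], [0.0, -1.0, -0.002]] 0.04487077099673946
side [338.57090143 270.33528273]
top [304.79352292 276.39622722]
side [254.02032035 287.74321903]
top [259.74464215 207.6759622 ]
```

View pics/s2c.png

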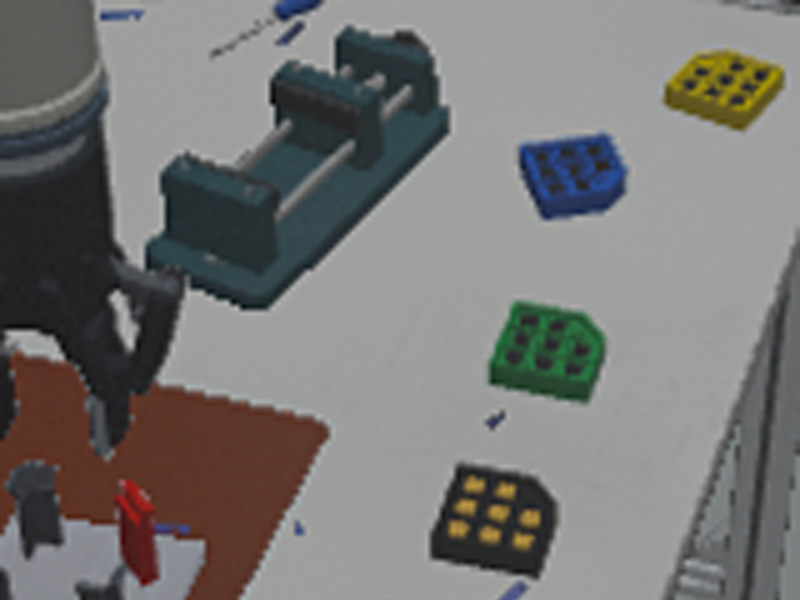

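The side crop shows the black tray undisturbed at about (495,510), right where I measured it. So the pads closed above it: triangulation puts the real tips about 11 mm above the TCP, not 17 mm below. I'll probe downward with force monitoring to calibrate the tip height.

Run:
```python
from h import *
C=np.array([.4632,.0173]);a=.084
hand.move_gripper(.066)
bot.reach([*C,.06],down(a));bot.servo_line([*C,.012],velocity=.1)
bot.dwell(.1);f0=np.array(get_obs()["wrist_force"]);print(f0.round(2))
z=.012
while z>-.026:
    z-=.0015;bot.servo_line([*C,z],velocity=.03)
    f=np.mean([np.array(get_obs()["wrist_force"])],0)-f0
    if f[2]>2.5: break
o=get_obs();print(z,o["position"],f.round(2),o["time_s"],o["gripper_width"])
shot("side","s3");cv2.imwrite("pics/s3c.png",cv2.resize(cv2.imread("pics/s3.png")[210:310,280:400],None,fx=6,fy=6,interpolation=2))
```

```text
[-0.14 -0.06  0.15]
-0.021 [ 0.46339516  0.01730573 -0.02049535] [-2.08 -0.35 10.71] 17.9083 0.06590785956705866
```

View pics/s3c.png

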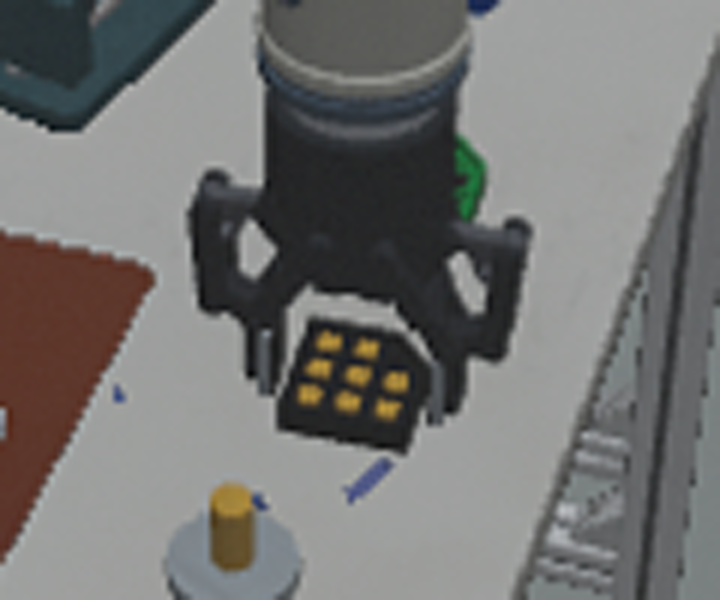

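Contact came at TCP z = -0.0205, so the tips sit about 20 mm above the stated offset. In the crop they now straddle the tray at (265,390) and (437,420). I'll use this calibration for the grasp.

```bash
cat >> h.py <<'E'
M=np.array([.6429,.1369]);MY=.0883
def pick(C,a,z=-.014,lift=.10):
    bot.servo_line([*C,z],velocity=.1);hand.move_gripper(.045,35);bot.dwell(.2)
    print("grip",get_obs()["gripper_width"]);bot.servo_line([*C,lift],velocity=.15)
    o=get_obs();print("lifted",o["gripper_width"],np.round(o["wrist_force"],2),o["time_s"])
E
python3 - <<'E'
from h import *
C=np.array([.4632,.0173])
bot.servo_line([*C,-.014],velocity=.05);pick(C,.084)
bot.reach([*M,.10],down(MY));bot.dwell(.3)
print(get_obs()["position"],get_obs()["gripper_width"],get_obs()["time_s"])
shot("wrist","g2");shot("side","s4")
c=cv2.resize(cv2.imread("pics/s4.png")[190:320,180:310],(400,400),interpolation=2)
cv2.imwrite("pics/g2s.png",np.hstack([c,cv2.imread("pics/g2.png")[80:,120:520]]))
E
```

```text
grip 0.055135731917673375
lifted 0.05546210682451039 [ 1.03 -0.39 -0.54] 19.875
[0.64250879 0.13619851 0.10038671] 0.05478122797539982 21.0417
```

View pics/g2s.png

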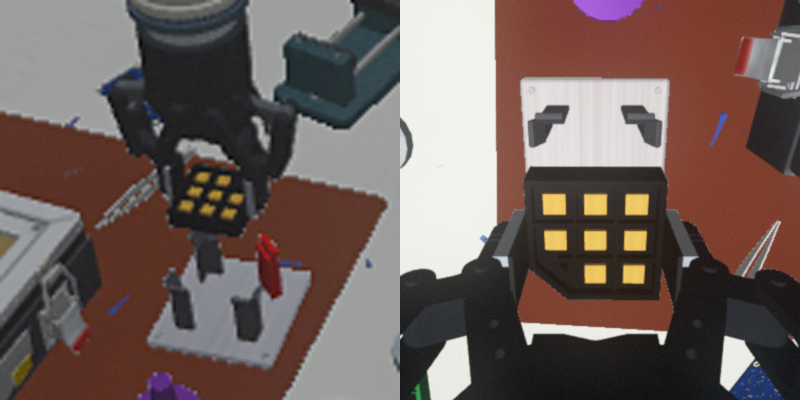

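The tray is held flat, chips up, with the cut at lower left on the key-post side. Middle chip is at full px (315,320). I'll check its offset against the TCP, then insert.

Run:
```python
from h import *
g=load("g2");m=mask(g,"brass");
n,l,st,ce=cv2.connectedComponentsWithStats(m)
q=np.array([ce[i] for i in range(1,n) if 150<st[i,4]<1500 and 240<ce[i][0]<400 and 250<ce[i][1]<380]);print(q.round(0).tolist())
for z in(.126,.130):
    w=ray(g,q,z);C=(w[:,:2].min(0)+w[:,:2].max(0))/2
    print(z,((w-[.6425,.1362])@np.array([[np.cos(MY),-np.sin(MY)],[np.sin(MY),np.cos(MY)]])*1e3).round(1).tolist())
```

```text
[[274.0, 283.0], [315.0, 284.0], [356.0, 284.0], [275.0, 320.0], [315.0, 320.0], [355.0, 320.0], [315.0, 354.0], [353.0, 354.0]]
0.126 [[-15.9, 16.2], [0.8, 16.0], [17.3, 16.0], [-15.9, -0.6], [0.7, -0.6], [17.3, -0.5], [0.5, -17.1], [17.2, -17.1]]
0.13 [[-15.3, 18.2], [0.8, 18.0], [16.8, 18.0], [-15.4, 1.9], [0.7, 1.9], [16.8, 2.0], [0.6, -14.1], [16.7, -14.1]]
```

```bash
cat >> h.py <<'E'
def insert(xy,a,zfin,ztop,lim=8.,vel=.06):
    "straight down in steps, stops on wrist force change; returns reached z"
    bot.servo_line([*xy,ztop],ori=down(a),velocity=.12);bot.dwell(.2);f0=np.array(get_obs()["wrist_force"]);z=ztop
    while z>zfin+1e-6:
        z=max(z-.004,zfin);bot.servo_line([*xy,z],velocity=vel)
        o=get_obs();f=np.array(o["wrist_force"])-f0
        if np.linalg.norm(f)>2: print("z",round(z,4),f.round(1),np.round(o["position"],4))
        if np.linalg.norm(f)>lim: break
    return z
E
python3 - <<'E'
from h import *
z=insert(M,MY,-.003,.045);print(z,get_obs()["position"],get_obs()["time_s"],get_obs()["gripper_width"])
E
```

```text
-0.003 [ 0.64265626  0.13684169 -0.00332623] 24.95 0.05504535653112292
```

Run:
```python
from h import *
hand.move_gripper(.066);bot.servo_line([*M,.10],velocity=.2)
print(get_obs()["wrist_force"])
look(M,MY,.22,"m2")
cb=look((.500,-.33),-.6,.25,"by",.085)
for n,P in(("blue",(.509,-.277)),("yellow",(.445,-.396))):
    try: print(n,*[np.round(v,4) for v in rect(blob(cb,n,P,.016))])
    except Exception as e: print(n,repr(e))
print(get_obs()["time_s"])
cv2.imwrite("pics/m2by.png",np.vstack([load("m2")["frame"][:260],cb["frame"][:340]])[:,:,::-1])
```

```text
[-0.07772245  0.85981855 -0.26358156]
blue [ 0.5078 -0.2796] -1.0198 [54.5508 54.903 ]
yellow [ 0.4466 -0.3993] 1.3368 [56.1221 55.1717]
28.7417
```

View pics/m2by.png

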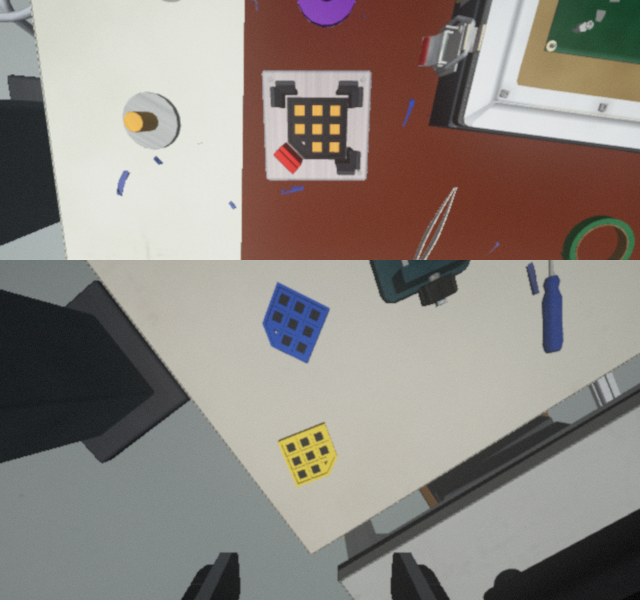

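Black sits flat in the well with its cut at the red post. Blue is at (296,322) with its cut on the left, and yellow at (308,453) with its cut at lower right. Both yaws agree with a hand check. Next is blue.

```bash
cat >> h.py <<'E'
def held(f,k,ztop,xy,a):
    "offset (mm, tool jaw/perp axes) of held tray seen by wrist camera"
    c=shot("wrist",f);H,S,V=[x.astype(int) for x in cv2.split(cv2.cvtColor(c["frame"],cv2.COLOR_RGB2HSV))]
    m=((abs(H-{"blue":112,"yellow":26}[k])<14)&(S>110)).astype(np.uint8);m[:, :200]=0;m[:,430:]=0;m[:230]=0
    ys,xs=np.nonzero(m);p=ray(c,np.c_[xs,ys].astype(float),ztop);C,y,s=rect(p)
    d=C-xy;print("held",k,"off",(np.array([np.cos(a)*d[0]+np.sin(a)*d[1],-np.sin(a)*d[0]+np.cos(a)*d[1]])*1e3).round(1),"yaw-a",round(y-a,3),"size",s)
E
python3 - <<'E'
from h import *
C=np.array([.5078,-.2796]);a=-1.0198
bot.reach([*C,.06],down(a));pick(C,a)
bot.reach([*M,.10],down(MY));bot.dwell(.3)
o=get_obs();print(o["position"],o["gripper_width"],o["time_s"])
held("g3","blue",.130,o["position"][:2],MY)
cv2.imwrite("pics/g3c.png",cv2.imread("pics/g3.png")[80:,120:520])
E
```

```text
grip 0.05480295240553119
lifted 0.0552530923103502 [-0.39  0.49 -0.7 ] 31.9167
[0.64299751 0.1361801  0.10006306] 0.055062526135000484 33.825
held blue off [3.6 4.1] yaw-a -0.012 size [61.09336548 59.62120361]
```

View pics/g3c.png

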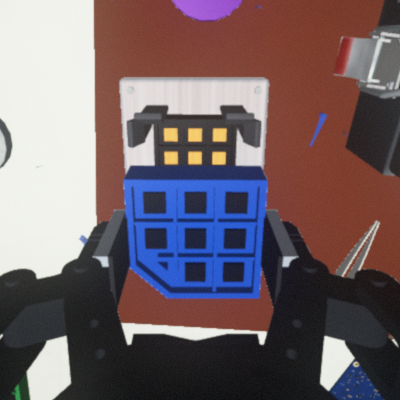

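Blue is held flat with its chips at nearly the same pixels as black's (middle chip (195,238) against (195,240)), cut at lower left. The printed offset includes the visible side wall. Inserting.

Run:
```python
from h import *
z=insert(M,MY,.0125,.049);print(z,get_obs()["position"],get_obs()["time_s"])
if z<.0126:
    hand.move_gripper(.066);bot.servo_line([*M,.10],velocity=.2)
    C=np.array([.4466,-.3993]);a=1.3368
    bot.reach([*C,.06],down(a));pick(C,a)
    bot.reach([*M,.10],down(MY));bot.dwell(.3)
    o=get_obs();print(o["position"],o["gripper_width"],o["time_s"],o["joint_pos"][5])
    held("g4","yellow",.130,o["position"][:2],MY)
    cv2.imwrite("pics/g4c.png",cv2.imread("pics/g4.png")[80:,120:520])
```

```text
z 0.041 [-0.6  0.1 -1.9] [0.6426 0.1368 0.0406]
z 0.021 [-0.5 -0.5 -2. ] [0.6427 0.1368 0.0207]
z 0.017 [-0.7 -1.3 -1.8] [0.6427 0.1368 0.0167]
z 0.0125 [-0.7 -1.6  5.7] [0.6434 0.137  0.0131]
0.0125 [0.64342862 0.13698744 0.01313544] 37.15
grip 0.05525144931782391
lifted 0.05506110009376938 [-0.07  0.71 -0.82] 42.3083
[0.64298411 0.1364192  0.10004441] 0.055005005063714904 44.6583 0.11910015809450379
held yellow off [ 7.9 -7.2] yaw-a -0.03 size [88.35008545 77.07113037]
```

View pics/g4c.png

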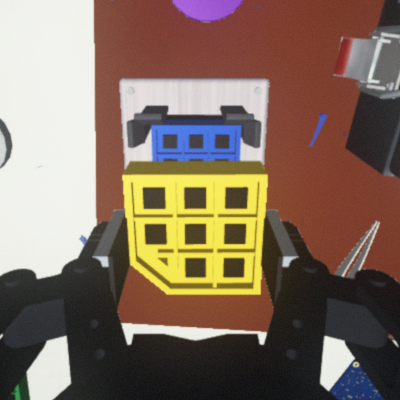

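Yellow's middle chip is at row 234 against 240 for black, so it sits about 2 mm further along +y in the grip. I'll compensate in the placing position.

Run:
```python
from h import *
P=M-.002*np.array([-np.sin(MY),np.cos(MY)])
z=insert(P,MY,.0285,.049);print(z,get_obs()["position"],get_obs()["time_s"])
if z<.0286:
    hand.move_gripper(.066);bot.servo_line([*P,.10],velocity=.2)
    look(M,MY,.22,"m5");shot("side","s5")
    a=cv2.resize(load("m5")["frame"][40:220,220:420],(500,450),interpolation=2);b=cv2.resize(load("s5")["frame"][250:330,210:290],(300,450),interpolation=2)
    cv2.imwrite("pics/m5c.png",np.hstack([a,b])[:,:,::-1]);print(get_obs()["time_s"])
```

```text
z 0.045 [0.8 0.3 2. ] [0.6429 0.1349 0.0449]
z 0.029 [ 1.5 -0.2  3.4] [0.6435 0.135  0.0292]
z 0.0285 [-0.3  0.5  7.8] [0.6435 0.135  0.0292]
0.0285 [0.64353677 0.13501798 0.02915258] 46.9833
48.6167
```

View pics/m5c.png

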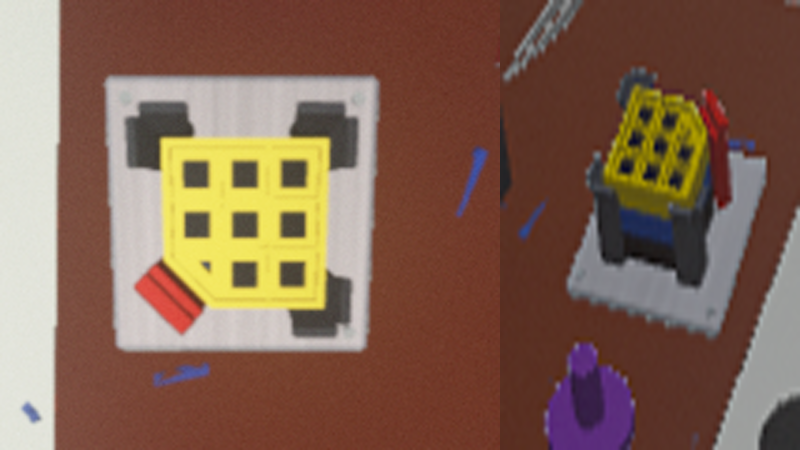

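The yellow tray is flat, its cut against the red post, with blue and black visible below it in the side crop. Next is the weight: one near look to centre it.

Run:
```python
from h import *
P=(.4794,.1273);c=look(P,.26,.20,"wt",.08)
b=blob(c,"brass",P,.044);print("brass",rect(b)[0],rect(b)[2])
G=cv2.cvtColor(c["frame"],cv2.COLOR_RGB2GRAY)
K,V=c["intrinsics"],c["view"];q=K@(V@[*P,.01,1])[:3];u,v=q[:2]/q[2];print(u,v,K[0,0])
r=27e-3*K[0,0]/q[2]
h=cv2.HoughCircles(cv2.medianBlur(G,3),cv2.HOUGH_GRADIENT,1,300,param1=80,param2=12,minRadius=int(r-4),maxRadius=int(r+4))
print("r",r,h); 
if h is not None: print("disc",ray(c,h[0,0,:2],.010))
print(get_obs()["time_s"])
cv2.imwrite("pics/wtc.png",cv2.resize(c["frame"][0:300,170:470],(600,600))[:,:,::-1])
```

```text
brass [0.4797729  0.12833762] [14.98872681 14.9714325 ]
312.4493389108771 115.7341642219574 355.185717012949
r 29.274457404703792 [[[311.5 114.5  30.8]
  [ 39.5 447.5  30.2]]]
disc [[0.4782783  0.12811767]]
49.475
```

View pics/wtc.png

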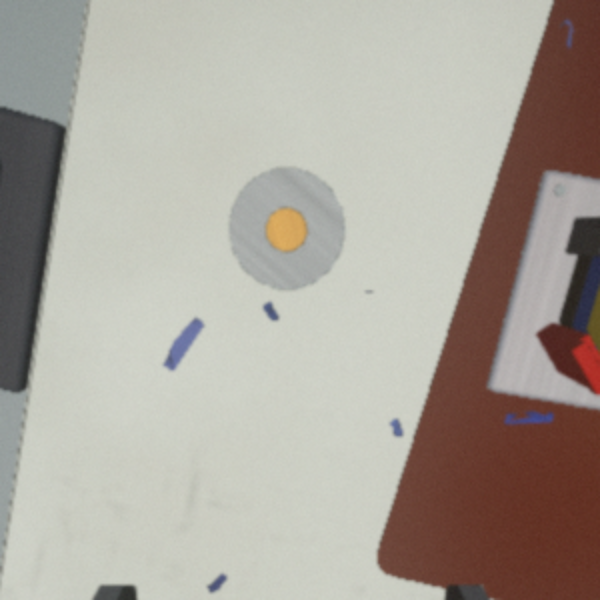

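The crop shows the grey steel disc centred at (287,228) with its brass grip at (286,229), which is the meant weight. Brass and disc centres agree within 1.5 mm. Pick and place.

Run:
```python
from h import *
C=np.array([.4794,.1282]);a=.26
hand.move_gripper(.045);bot.reach([*C,.06],down(a))
bot.servo_line([*C,.006],velocity=.08);hand.move_gripper(.005,60);bot.dwell(.2)
print(get_obs()["gripper_width"],np.round(get_obs()["wrist_force"],2))
bot.servo_line([*C,.13],velocity=.12);bot.dwell(.2);o=get_obs();print(o["gripper_width"],np.round(o["wrist_force"],2))
if o["gripper_width"]>.014:
    bot.reach([*M,.13],down(MY));bot.dwell(.3)
    z=insert(M,MY,.0625,.082,lim=4,vel=.04)
    o=get_obs();print(z,o["position"],o["gripper_width"],o["time_s"])
```

```text
0.015830745140637294 [-1.64 -0.72  5.47]
0.01580224227608604 [-0.52  0.41 -1.4 ]
z 0.0625 [-6.6 -1.2 20.1] [0.6434 0.137  0.0648]
0.0625 [0.64340392 0.137012   0.06482817] 0.016019160247595955 56.275
```

Run:
```python
from h import *
bot.servo_line([*M,.0648],velocity=.03);print(np.round(get_obs()["wrist_force"],1))
hand.move_gripper(.045);bot.servo_line([*M,.16],velocity=.12)
c=look(M,MY,.26,"f1");bot.reach([.45,-.1,.3],down(0));bot.dwell(.3);s=shot("side","f2");t=shot("top","f3")
b=blob(c,"brass",M,.102);print("grip centre - M",(rect(b)[0]-M)*1e3,rect(b)[2],get_obs()["time_s"])
a=cv2.resize(c["frame"][40:220,220:420],(400,360),interpolation=2);d=cv2.resize(s["frame"][200:420,200:420],(400,360),interpolation=2)
e=cv2.resize(t["frame"][190:310,120:500],(760,240));e=np.hstack([e,np.zeros((240,40,3),np.uint8)])
cv2.imwrite("pics/fin.png",np.vstack([np.hstack([a,d]),e])[:,:,::-1])
```

```text
[-0.7  0.6  5. ]
grip centre - M [0.96035156 0.67792969] [15.1651947  15.32452393] 60.0417
```

View pics/fin.png

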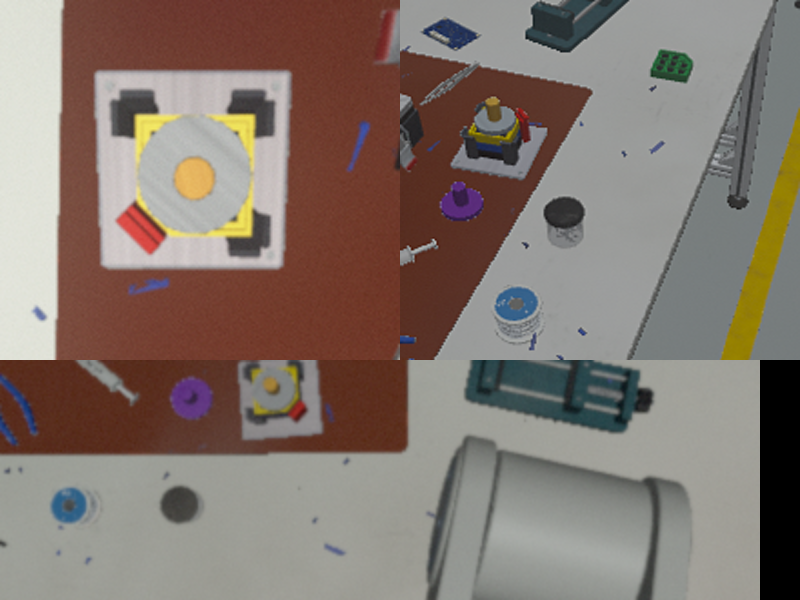

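The weight stands upright and centred on the yellow tray: grip at (195,178), about 1 mm off the well centre. The green tray, jar, spool and purple look-alike are where they were. Handing in.

```bash
python3 -c "
from h import *
print(hand_in())"
```

```text
the job is handed in; nothing more can be done
None
```

The magazine is loaded and the job is handed in, at about 60 s of the 101 s allowed. The black tray is at the bottom, blue on it and yellow on top, each flat with its cut corner at the red key post. The steel weight stands upright on the stack.

**What went wrong:** the first grasp of the black tray closed on air, without touching it. The real fingertips sit about 37 mm farther back than the stated tool offset (at 66 mm opening). I found this by probing the table with up to about 11 N, corrected for it, and all later grasps held.

**Last checks:**
- **Weight:** its grip is about 1 mm from the well centre. The highest force I read while setting it down was about 20 N.
- **Trays:** pictures after insertion show black and yellow seated with the cut at the key post. Blue was not pictured on its own once seated; its cut was right before insertion, and it shows lying between the other two in the side view.
- **Bystanders:** the green tray, jar, spool and purple look-alike look unmoved in the last pictures. I checked this by eye, not by measurement.
- **Disagreements:**
  - Blue, yellow and the weight met resistance within about 1 mm above my commanded heights.
  - My automatic offset check for the held blue and yellow trays was unreliable. I used the chip positions in the pictures instead, and shifted the yellow tray 2 mm when placing it.

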